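# Back off the ratchet cord winder

### The job

Two ratchet winders for cord drums stand on the repair bench, one blue and one red. On the blue one, throw the weighted pawl lever over so that its pawl stands lifted clear of the ratchet teeth, then turn the blue drum backward (counter-clockwise seen from above) by its black handle until the yellow tab on its rim comes up to the yellow stop post. Leave the pawl up and let go; do not touch the red winder.

Things in the scene. Friction and masses are not known exactly. Their poses are not given: they have to be found in the camera images.
- winder: Blue winder, fixed. Origin: on the bench, on the drum's upright axle; +z up. Grey base; drum 160 mm wide, top at 64 mm, ratchet teeth round its rim to 74 mm. Black upright handle, 24 mm thick, 50 mm from the axle, height 64 to 110 mm, all clear within 35 mm above 75 mm. Yellow rim tab at the handle's angle; yellow stop post (85 mm high) just past local 150 deg (from +x to +y).
- winder_wheel (a joint): Blue drum, rad. 0: fully back, tab at the stop post. It grows as the drum winds on (clockwise from above): the handle stands at local angle 150 deg minus the value, on the winder's 50 mm circle. Turning back (value falling) is blocked within one tooth (20 deg) while the pawl is down. It stays where left; about 3 N at the handle turns it.
- winder_pawl (a joint): Blue pawl, rad: 0 down (to 0.12 on a tooth), 0.85 lifted, at its stop. Pivot along y at winder-local (85, -72, 90) mm; bar 85 mm long to -x. Fixed to it: lever, rod 9 mm, with blue weight 28 mm thick, 40 to 70 mm from the pivot. At 0 it leans 0.32 rad from upright to -x; push the weight to +x (under 3 N): past about 0.4 it falls over and stays, leaning 0.53 rad to +x, bar raised to 160 mm.
- twin: Red winder, a bystander fixed to the bench: red drum and red lever weight, otherwise the same shape and size as the blue one, origin likewise. Not to be touched.

How it is judged:
By the outcome, as a careful person would: the job done as asked, in the order asked, and still so for the second after the job is handed in, with the robot touching nothing.
It also fails if it takes over 45 s, if anything falls off the work surface, if the arm or the gripper's body presses on something with over 40 N, if the wrist force passes 120 N, or if a joint passes its speed limit or range.

### The arm

A 6-joint arm with a two-finger parallel gripper is mounted at the origin on the work surface. World frame = base frame: x ahead of the robot, y to its left, z up, the work surface at z = 0. Lengths are in m, angles in degrees, forces in N, time in s.
With the tool pointing down it reaches from about 0.3 to 0.75 m from the base axis. Payload 8.5 kg.
Tool frame: the origin (TCP) lies at the very end of the fingers, on their centre line; the grasp point (between the pads) lies 19 mm behind it (env.grip_point_offset is the distance from the TCP to the grasp point, in m); z points along the fingers, y is the direction in which the jaws open and shut (so a half turn about z gives the same grasp; the last joint's range is limited). The gripper opens to 85 mm and grips with 20 to 120 N. Pads are 22 mm wide; open, the fingers measure 114 mm over their backs; the gripper's body (76 mm by 85 mm) begins 54 mm behind the grasp point. The pads swing forward as they close: fully open they stand 13 mm farther back than shut.
Start: joints at [-82.237, 21.807, 74.336, -0, 83.858, -12.336], TCP at [0.189, -0.516, 0.231] pointing down, gripper open.
Joint ranges: [-178.18, 178.18], [-50.72, 133.34], [12.68, 142.11], [-81.47, 261.47], [9.98, 163.14], [-165.26, 165.26]. Speed limits (degrees/s): [136.94, 136.94, 180, 180, 180, 180].

### API

Orientations are given as a 3x3 rotation matrix whose columns are the frame's x, y, z axes.
In Python, from rig import env gives the robot as it stands.
- The arm moves only by the tool move_arm, never from a script. Its argument "moves" is a list of rows, each a list of 4 numbers: the shift along the tool's x, y, z in mm, then the turn about the tool's z in rad. In form: [[tx, ty, tz, spin], ...]. A call has 1 to 20 rows; each row is the pose to reach, as a shift and turn from the pose commanded when the call began, along the tool's axes at that moment; what a row does not reach only later rows make up. A row lasts 1/10 s, in which the tool goes at most 50 mm and 8.59 degrees, less where a joint would pass 70% of its speed; a pose out of reach is approached as far as the arm can. A call with a gripper value outside its range is refused whole. "grip" is the closure, from 0 (fully open) to 1 (shut), set as the call begins (left out, the last holds). The fingers move at their own pace and stop on an object; "grip_force" is the grip in N (left out, the last holds). Time passes only in rows, so rows that repeat a pose let the fingers close. It gives the time, the measured TCP pose, the force and the opening at its end, in the units of the state.
- env.observe(): the state, without advancing time (a new reading comes with each control period).
- env.get_image(name): name is "scene" or "top" or "wrist"; returns the picture (384x512x3 uint8, red, green, blue); there is no depth.
- env.get_calibration(name): a dict with "fovy" (degrees; the focal length in pixels is half the picture's height over the tangent of half this angle, whatever the lens; pixels are square), "cx", "cy" (the principal point, pixels), "extrinsics" (4x4, takes a point from world to camera coordinates); the wrist camera has in their place "tool_from_camera" (4x4, takes a point from camera to tool coordinates, whose origin is the TCP and whose axes are the flange's). Camera axes: x right, y up, looking along -z (the intrinsics and any distortion apply to the point x, -y, -z); pixel columns grow to the right and rows downward; lengths in m; the calibration is good to about 2 mm. A picture is of the moment at which its call begins: read the wrist's pose just before it. get_calibration takes no time and is no camera call.
- env.close_job(): hands the job in, once; it reports no verdict.
Trained networks look in the newest picture that a camera, given by its name, has taken for a name from the list of things; names that differ only in an ending like _2 or _b are one class to them, and where a whole thing is asked for, a point or a joint stands for the part that bears it (a point fixed in the world has none). Each returns a list of dicts, best first, with "conf" (0 to 1); they miss things now and then, are a little off and sometimes report something else, mostly with a low value. They report only what shows in the picture. A call takes as long as a camera call.
- env.silhouettes(camera, name): "region" (384x512 bool, what is visible of it) and "point" ([row, column] in pixels, amid what is visible of it).
- env.tip_of(camera, name): "point" ([row, column] in pixels: a listed point, or the origin of a listed thing).
The state is a dict: "time_s": time; "q": joint angles; "qvel": joint speeds; "joint_efforts": joint torques, N m; "position": TCP position; "tool_rot": TCP orientation; "ft_force": force on the tool from outside, world axes, zero at the start; "wrist_torque": the same for the moment, N m; "grip_width": finger opening in m.
Only numpy, scipy, OpenCV 4.12 (cv2) and the standard library are available. Lean on these libraries where they do the work, as an engineer would, in place of code of your own. Each camera call takes 0.05 s, during which the arm holds its last target.

## Working session

There is one attempt and no reset: what is moved stays moved. The work goes in short steps, Python scripts to look and compute and a tool call to move; the robot and the scene stay as the last step left them, time stands still between calls to the robot, and variables do not carry over. Pictures are saved under pics/ and viewed, and the job is handed in when it is done.

Besides the shell and the picture viewer there is one more tool, called after ">>>" by a JSON object that holds its "op" and its "data", one argument or row to a line. move_arm: Moves the arm, as the interface text tells. Its arguments: {"type":"object","properties":{"moves":{"type":"array"},"grip":{"type":"number"},"grip_force":{"type":"number"}},"required":["moves"]}

```bash
ls; mkdir -p pics; python3 - <<'E'
from rig import env
import cv2
s=env.observe();print(s)
for n in("scene","top","wrist"):
    im=env.get_image(n);cv2.imwrite(f"pics/{n}0.png",im[:,:,::-1]);print(n,env.get_calibration(n))
for n in("scene","top"):
    for w in("winder","twin"):
        for d in env.tip_of(n,w): print(n,w,d)
        for d in env.silhouettes(n,w): print(n,w,d['conf'],d['point'],d['region'].sum())
E
```

```text
pics
{'time_s': 0.0, 'q': array([-8.22350074e+01,  2.18407271e+01,  7.43860989e+01, -7.23243718e-04,
        8.38571685e+01, -1.23360363e+01]), 'qvel': array([-0.02284319, -0.02444119,  0.05125467, -0.00036153,  0.02261272,
        0.04307986]), 'joint_efforts': array([ 1.30434078e-04, -4.48463845e+01, -2.31278211e+01, -1.52126058e-04,
        4.84544769e-03, -3.90976808e-06]), 'position': array([ 0.18897318, -0.51619814,  0.23070632]), 'tool_rot': array([[ 9.39087645e-01,  3.43677684e-01, -2.10504432e-04],
       [ 3.43677616e-01, -9.39086573e-01,  1.45084320e-03],
       [ 3.00940543e-04, -1.43481458e-03, -9.99998925e-01]]), 'ft_force': array([ 0.18870142, -0.09941072,  0.01607102]), 'wrist_torque': array([ 0.04435834, -0.00487347,  0.02047964]), 'grip_width': 0.08550655597479172}
scene {'fovy': 54.397966083282036, 'cx': 258.4610181199904, 'cy': 185.09960982125693, 'extrinsics': array([[-0.59687522,  0.80223592,  0.01254973,  0.35500713],
       [-0.48289804, -0.37168655,  0.79287994,  0.21629422],
       [ 0.64074133,  0.46719015,  0.60924865, -1.08430589],
       [ 0.        ,  0
[... 490 characters left out ...]
ay([[ 8.96693380e-04,  9.56982561e-01,  2.90144056e-01,
         7.33556832e-02],
       [ 9.99999510e-01, -7.36642354e-04, -6.60840882e-04,
        -1.49291060e-05],
       [-4.18680800e-04,  2.90144506e-01, -9.56982753e-01,
        -1.43652091e-01],
       [ 0.00000000e+00,  0.00000000e+00,  0.00000000e+00,
         1.00000000e+00]])}
scene winder {'point': [262.1, 357.7], 'conf': 0.89}
scene winder 0.57 [251.0, 350.4] 11694
scene twin {'point': [184.0, 211.9], 'conf': 0.72}
scene twin 0.59 [171.2, 196.3] 7120
top winder {'point': [199.6, 155.9], 'conf': 0.56}
top twin {'point': [195.2, 314.0], 'conf': 0.77}
top twin {'point': [194.0, 154.8], 'conf': 0.74}
top twin 0.94 [190.3, 322.6] 6494
```

View pics/scene0.png

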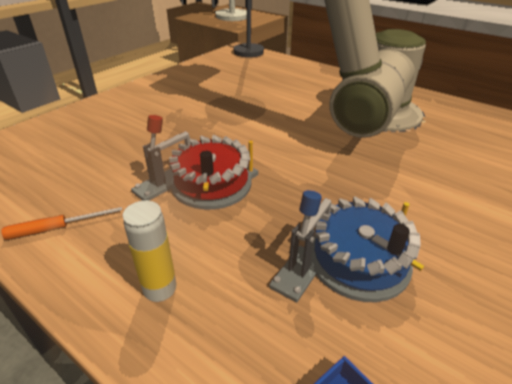

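View pics/top0.png

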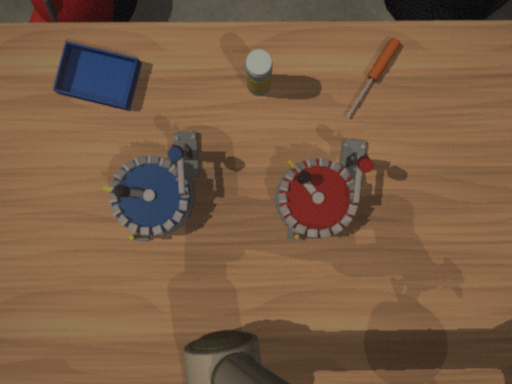

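```bash
cat > h.py <<'E'
import numpy as np,cv2
from rig import env
def ray(n,rc):
    c=env.get_calibration(n);f=192/np.tan(np.radians(c['fovy']/2))
    d=np.array([(rc[1]-c['cx'])/f,-(rc[0]-c['cy'])/f,-1.])
    E=np.array(c['extrinsics']);R=E[:3,:3];return -R.T@E[:3,3],R.T@d
def atz(n,rc,z):
    o,d=ray(n,rc);return o+d*(z-o[2])/d[2]
def proj(n,p):
    c=env.get_calibration(n);f=192/np.tan(np.radians(c['fovy']/2))
    E=np.array(c['extrinsics']);q=E[:3,:3]@np.asarray(p)+E[:3,3]
    return [c['cy']-f*q[1]/-q[2], c['cx']+f*q[0]/-q[2]]
E
python3 - <<'E'
import cv2
a=cv2.imread('pics/top0.png')[115:255,80:220];cv2.imwrite('pics/topc.png',cv2.resize(a,None,fx=4,fy=4,interpolation=cv2.INTER_CUBIC))
a=cv2.imread('pics/scene0.png')[175:310,255:435];cv2.imwrite('pics/scc.png',cv2.resize(a,None,fx=4,fy=4,interpolation=cv2.INTER_CUBIC))
E
```

```text
(no output)
```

View pics/topc.png

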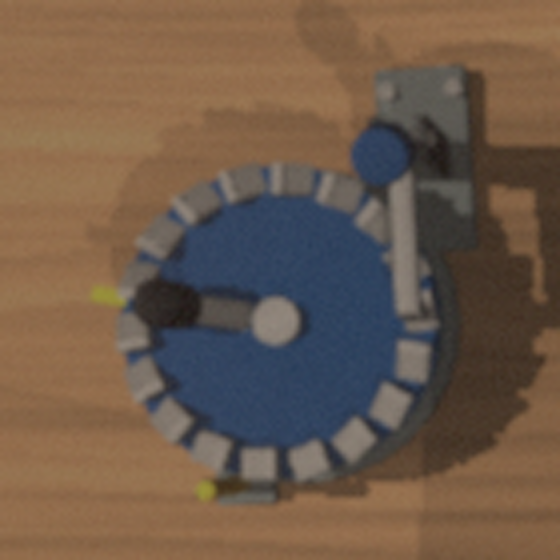

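View pics/scc.png

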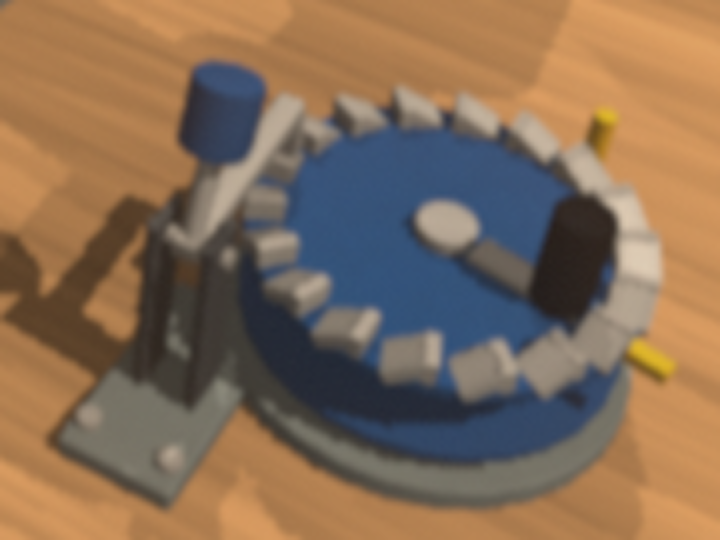

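```bash
python3 - <<'E'
from h import *
P={'hub':(275,321,.068),'weight':(380,155,.155),'tip':(415,312,.078),'handle':(165,302,.110),'post':(205,490,.085),'tab':(98,296,.06),'tabz':(98,296,.05)}
W={k:atz('top',(115+v/4,80+u/4),z) for k,(u,v,z) in P.items()}
h=W['hub']
for k,p in W.items():
    d=p-h;print(k,p.round(4),'rel',(d*1000).round(1),np.hypot(*d[:2])*1000,np.degrees(np.arctan2(d[1],d[0])))
S={'hub':(447,225,.068),'handle':(583,212,.110),'post':(604,115,.085),'weighttop':(227,80,.165)}
for k,(u,v,z) in S.items():
    p=atz('scene',(175+v/4,255+u/4),z);d=p-h;print('scene',k,p.round(4),np.hypot(*d[:2])*1000,np.degrees(np.arctan2(d[1],d[0])))
# fit: pixels in both views
from scipy.optimize import least_squares
def L(x,p): 
    c,s=np.cos(x[2]),np.sin(x[2]);return [x[0]+c*p[0]-s*p[1],x[1]+s*p[0]+c*p[1],p[2]]
def pts(x):
    a=np.radians(150)-x[3];r=x[4]
    hd=[.05*np.cos(a),.05*np.sin(a),.11]
    t=-.32; w=[.085+70e-3*np.sin(t),-.072,.09+.07*np.cos(t)]
    return hd,w
def res(x,full=False):
    hd,w=pts(x);r=[]
    def add(n,uv,p):
        o=(115+uv[1]/4,80+uv[0]/4) if n=='top' else (175+uv[1]/4,255+uv[0]/4)
        q=proj(n,L(x,p));r.extend([q[0]-o[0],q[1]-o[1]])
    add('top',(275,321),[0,0,x[4]]);add('scene',(447,225),[0,0,x[4]])
    add('top',(165,302),hd);add('scene',(583,212),hd)
    add('top',(380,155),w);add('scene',(227,85),w)
    return r
f=least_squares(res,[h[0],h[1],0,1.2,.068],loss='soft_l1');print(f.x,np.degrees(f.x[2:4]),np.round(f.fun,1))
x=f.x;hd,w=pts(x)
print('handle',L(x,hd),'weight top',L(x,w),'pivot',L(x,[.085,-.072,.09]))
E
```

```text
hub [0.5616 0.1877 0.068 ] rel [0. 0. 0.] 0.0 0.0
weight [0.6351 0.1196 0.155 ] rel [ 73.5 -68.1  87. ] 100.23943508384673 -42.80639197998075
tip [0.5655 0.1152 0.078 ] rel [  3.9 -72.6  10. ] 72.65962340784067 -86.92184097316016
handle [0.5694 0.2315 0.11  ] rel [ 7.8 43.8 42. ] 44.52988646331724 79.87293395374533
post [0.4771 0.218  0.085 ] rel [-84.4  30.3  17. ] 89.6931029818488 160.28923617006495
tab [0.575  0.2802 0.06  ] rel [13.4 92.5 -8. ] 93.48407059796072 81.7516018459021
tabz [0.5755 0.2834 0.05  ] rel [ 13.9  95.7 -18. ] 96.74567928169508 81.7260387298151
scene hub [0.5645 0.1904 0.068 ] 3.967171123210391 42.43381603288398
scene handle [0.5734 0.2381 0.11  ] 51.72806031220625 76.83640069347271
scene post [0.482  0.2203 0.085 ] 85.9744770214124 157.69433030550746
scene weighttop [0.6484 0.1278 0.165 ] 105.5147315993973 -34.62789954114545
[0.56498052 0.18736357 0.09975346 1.2645116  0.06715728] [ 5.7154523  72.45117773] [-1.7  0.3 -0.3 -2.  -0.7 -2.8 -1.3 -0.1  0.1 -1.4 -2.9  0.7]
handle [np.float64(0.570845014321822), np.float64(0.23701845800110302), 0.11] weight top [np.float64(0.6348181084400748), np.float64(0.12199359555360838), np.float64(0.15644647926577088)] pivot [np.float64(0.6567283024056129), np.float64(0.12418649171530512), 0.09]
```

```bash
cat >> h.py <<'E'
O=np.array([.564,.188]);YAW=.09
def loc(x,y,z):
    c,s=np.cos(YAW),np.sin(YAW);return np.array([O[0]+c*x-s*y,O[1]+s*x+c*y,z])
def toloc(p):
    c,s=np.cos(YAW),np.sin(YAW);d=np.asarray(p)[:2]-O;return np.array([c*d[0]+s*d[1],-s*d[0]+c*d[1],p[2]])
def shift(p):
    s=env.observe();R=s['tool_rot'];return (R.T@(p-s['position'])*1000).round(1)
def spin_to(ang): # world angle of tool x
    R=env.observe()['tool_rot'];a=np.arctan2(R[1,0],R[0,0]);d=(ang-a+np.pi)%(2*np.pi)-np.pi;return -d
E
python3 - <<'E'
from h import *
p=loc(.01,-.072,.27);print(p,shift(p),spin_to(YAW));print(shift(loc(.01,-.072,.143)))
E
```

```text
[0.58043078 0.11719019 0.27      ] [ 585.4 -460.6  -38.7] 0.260791424031642
[ 585.4 -460.5   88.3]
```

>>> {"op": "move_arm", "data": {
  "moves": [
    [0, 0, -40, 0],
    [35, -28, -40, 0],
    [70, -56, -40, 0.05],
    [105, -84, -40, 0.1],
    [140, -112, -40, 0.15],
    [176, -139, -40, 0.2],
    [211, -167, -40, 0.26],
    [246, -195, -40, 0.26],
    [281, -222, -40, 0.26],
    [316, -250, -40, 0.26],
    [351, -278, -40, 0.26],
    [386, -306, -40, 0.26],
    [421, -334, -40, 0.26],
    [456, -361, -40, 0.26],
    [492, -389, -40, 0.26],
    [527, -417, -40, 0.26],
    [562, -442, -40, 0.26],
    [585, -461, -40, 0.26],
    [585, -461, -40, 0.26],
    [585, -461, -40, 0.26]
  ],
  "grip": 1
}}

```text
time_s: 2.55
position: [0.5798, 0.1177, 0.271]
tool_rot: [[0.996, 0.092, -0.001], [0.092, -0.996, -0.0], [-0.001, 0.0, -1.0]]
ft_force: [0.1, -0.7, -0.3]
grip_width: -0.0
```

```bash
python3 - <<'E'
from h import *
s=env.observe();print(s['time_s'],s['position'],toloc(s['position']),s['grip_width'],s['q'],s['ft_force'],s['tool_rot'].round(3))
for n in("wrist","scene","top"):
    im=env.get_image(n);cv2.imwrite(f"pics/{n}1.png",im[:,:,::-1])
print(shift(loc(.01,-.072,.143)))
E
```

```text
2.55 [0.5798494  0.11772798 0.27095147] [ 0.00946931 -0.07141213  0.27095147] -1.7822574746907954e-05 [ 2.87359138e-02  2.48260560e+01  6.29183100e+01 -1.39955457e-02
  9.22963790e+01  8.47646964e+01] [ 0.096085   -0.71221963 -0.27001754] [[ 0.996  0.092 -0.001]
 [ 0.092 -0.996 -0.   ]
 [-0.001  0.    -1.   ]]
[  0.8  -0.6 128.6]
```

View pics/wrist1.png

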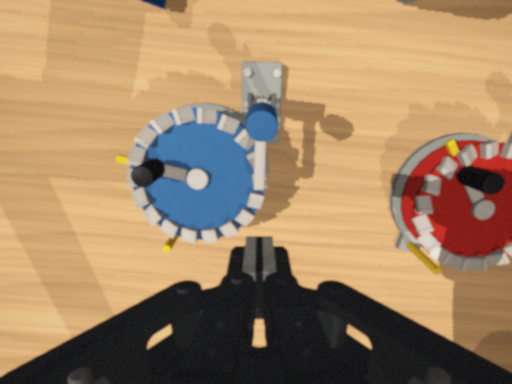

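View pics/scene1.png

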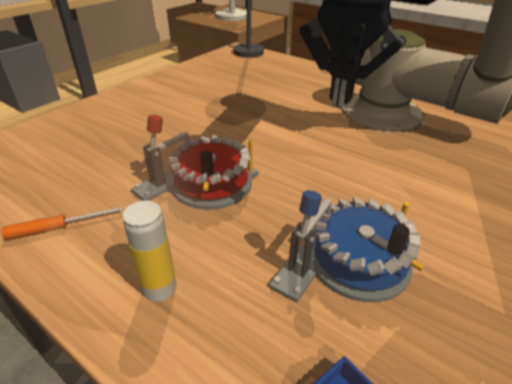

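```bash
python3 - <<'E'
from h import *
for n in('scene','top'): print(n,ray(n,(190,256))[0],proj(n,[.5798,.1177,.271]),proj(n,[0.189,-.516,.231]),proj(n,[0,0,0]))
env.get_image('scene')
im=env.get_image("scene");cv2.imwrite("pics/scene2.png",im[:,:,::-1])
s=env.observe();print(s['time_s'],s['position'])
# wrist: project local features
c=env.get_calibration('wrist');f=192/np.tan(np.radians(c['fovy']/2));T=np.array(c['tool_from_camera'])
def pw(p):
    t=s['tool_rot'].T@(np.array(p)-s['position']);q=T[:3,:3].T@(t-T[:3,3]);return (c['cy']-f*q[1]/-q[2]).round(),(c['cx']+f*q[0]/-q[2]).round()
for k,p in dict(hub=(0,0,.068),wt=(.063,-.072,.156),post=(-.082,.033,.085),pt=(0,-.072,.09)).items(): print(k,pw(loc(*p)))
print('tcp',pw(s['position']))
E
```

```text
scene [1.01110261 0.30217121 0.4846613 ] [np.float64(103.63621965539885), np.float64(339.4164643082358)] [np.float64(9.465788836085977), np.float64(199.1436861659374)] [np.float64(110.57337911516348), np.float64(380.7821010718327)]
top [ 0.52495677 -0.03545746  1.03988236] [np.float64(179.11325247074151), np.float64(163.4183026737574)] [np.float64(415.67150450981853), np.float64(550.6055150808239)] [np.float64(461.4046597294655), np.float64(242.9390346398897)]
2.8 [0.57971857 0.11659072 0.27165006]
hub (np.float64(177.0), np.float64(196.0))
wt (np.float64(128.0), np.float64(258.0))
post (np.float64(247.0), np.float64(170.0))
pt (np.float64(181.0), np.float64(258.0))
tcp (np.float64(250.0), np.float64(258.0))
```

View pics/top1.png

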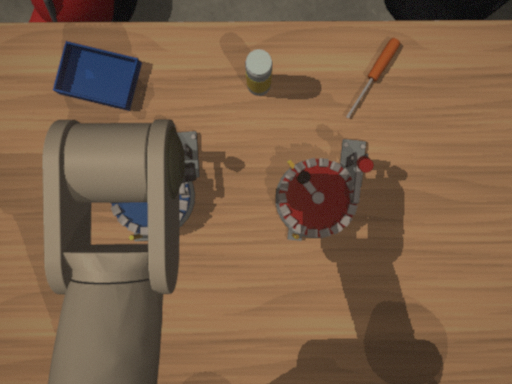

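>>> {"op": "move_arm", "data": {
  "moves": [
    [0, 2, 40, 0],
    [0, 2, 80, 0],
    [0, 2, 110, 0],
    [0, 2, 128, 0],
    [0, 2, 128, 0],
    [10, 2, 128, 0],
    [20, 2, 128, 0],
    [26, 2, 128, 0],
    [32, 2, 128, 0],
    [36, 2, 128, 0],
    [36, 2, 128, 0]
  ]
}}

```text
time_s: 3.9
position: [0.6163, 0.1187, 0.1435]
tool_rot: [[0.996, 0.091, 0.0], [0.091, -0.996, -0.0], [0.0, 0.0, -1.0]]
ft_force: [-0.3, -0.4, 0.6]
grip_width: 0.0001
```

```bash
python3 - <<'E'
from h import *
s=env.observe();print(s['time_s'],toloc(s['position']),s['ft_force'])
for n in("wrist","scene"):
    im=env.get_image(n);cv2.imwrite(f"pics/{n}3.png",im[:,:,::-1])
a=cv2.imread('pics/scene3.png')[115:310,215:435];cv2.imwrite('pics/scc3.png',cv2.resize(a,None,fx=3,fy=3))
E
```

```text
3.9 [ 0.04585331 -0.07376029  0.14350584] [-0.33343942 -0.40885556  0.58144759]
```

View pics/scc3.png

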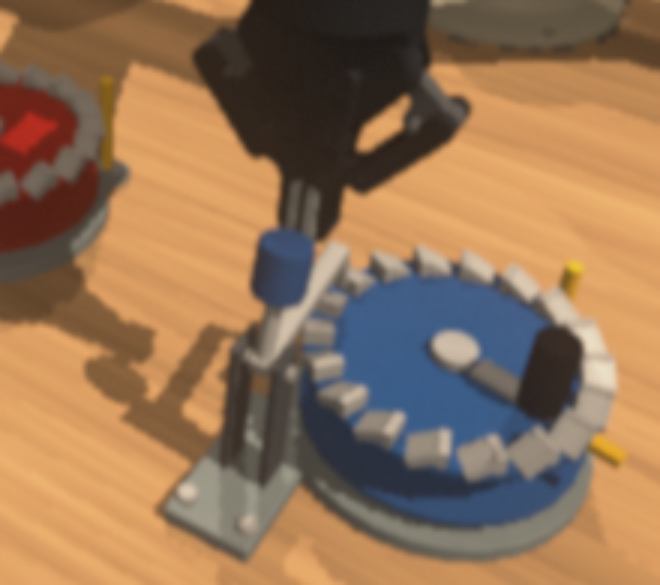

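View pics/wrist3.png

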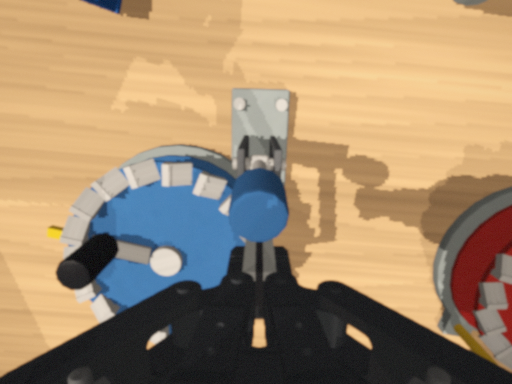

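>>> {"op": "move_arm", "data": {
  "moves": [
    [5, 0, 0, 0],
    [10, 0, 0, 0],
    [15, 0, 0, 0],
    [20, 0, 0, 0],
    [24, 0, -1, 0],
    [28, 0, -2, 0],
    [28, 0, -3, 0]
  ]
}}

```text
time_s: 4.7
position: [0.6443, 0.1213, 0.1463]
tool_rot: [[0.996, 0.091, 0.0], [0.091, -0.996, 0.0], [0.0, -0.0, -1.0]]
ft_force: [0.1, 0.2, -0.7]
grip_width: 0.0001
```

```bash
python3 - <<'E'
from h import *
s=env.observe();print(s['time_s'],toloc(s['position']),s['ft_force'])
for n in("wrist","scene"):
    im=env.get_image(n);cv2.imwrite(f"pics/{n}4.png",im[:,:,::-1])
a=cv2.imread('pics/scene4.png')[115:310,215:435];cv2.imwrite('pics/scc4.png',cv2.resize(a,None,fx=3,fy=3))
E
```

```text
4.7 [ 0.07400981 -0.07364201  0.14627602] [ 0.07974405  0.21994943 -0.68783716]
```

View pics/scc4.png

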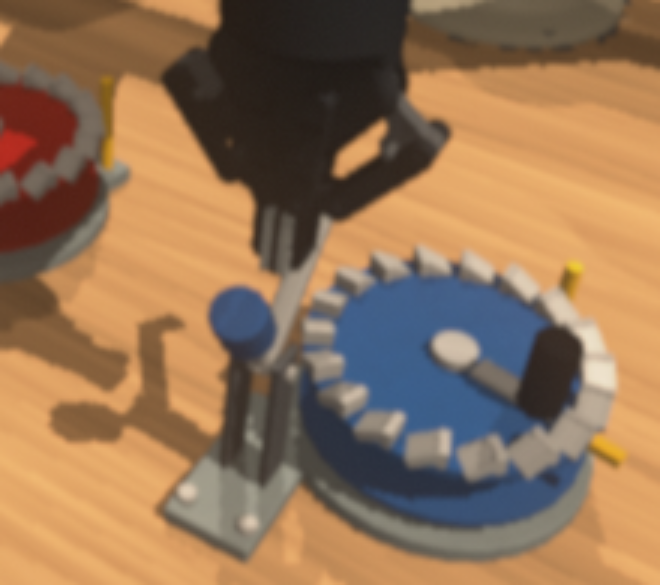

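View pics/wrist4.png

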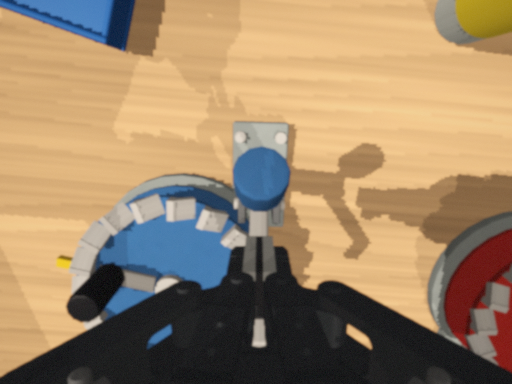

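>>> {"op": "move_arm", "data": {
  "moves": [
    [0, 0, -20, 0],
    [0, 0, -50, 0],
    [0, 0, -90, 0],
    [-20, -30, -110, 0],
    [-40, -70, -110, 0],
    [-40, -90, -110, 0],
    [-40, -90, -110, 0]
  ]
}}

```text
time_s: 5.5
position: [0.5948, 0.2097, 0.2568]
tool_rot: [[0.996, 0.094, 0.001], [0.094, -0.996, 0.001], [0.001, -0.0, -1.0]]
ft_force: [0.6, -1.5, -1.3]
grip_width: 0.0002
```

```bash
python3 - <<'E'
from h import *
s=env.observe();print(s['time_s'],s['position'],toloc(s['position']),s['ft_force'],s['q'])
for n in("wrist","scene"):
    im=env.get_image(n);cv2.imwrite(f"pics/{n}5.png",im[:,:,::-1])
a=cv2.imread('pics/scene5.png')[115:310,215:435];cv2.imwrite('pics/scc5.png',cv2.resize(a,None,fx=3,fy=3))
E
```

```text
5.5 [0.5947838  0.20965596 0.25684034] [0.03260562 0.01880151 0.25684034] [ 0.58668605 -1.49968265 -1.29902493] [8.66865513e+00 2.93859867e+01 5.74938420e+01 2.56540637e-02
 9.30862621e+01 9.32762121e+01]
```

View pics/scc5.png

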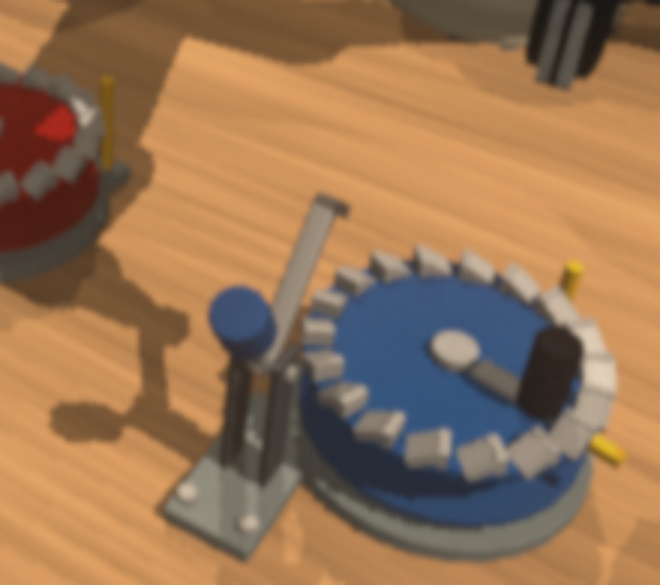

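View pics/wrist5.png

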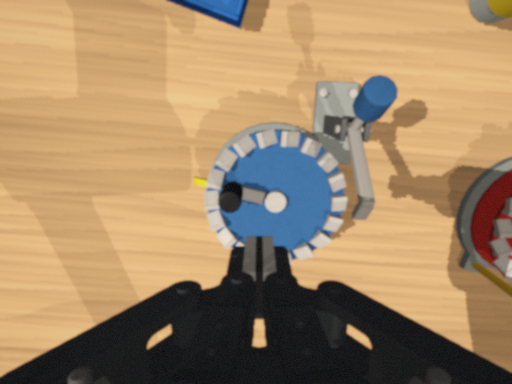

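```bash
cat >> h.py <<'E'
def wray(s,rc):
    c=env.get_calibration('wrist');f=192/np.tan(np.radians(c['fovy']/2));T=np.array(c['tool_from_camera'])
    d=np.array([(rc[1]-c['cx'])/f,-(rc[0]-c['cy'])/f,-1.]);R=s['tool_rot']
    return s['position']+R@T[:3,3],R@T[:3,:3]@d
def watz(s,rc,z):
    o,d=wray(s,rc);return o+d*(z-o[2])/d[2]
def pw(s,p):
    c=env.get_calibration('wrist');f=192/np.tan(np.radians(c['fovy']/2));T=np.array(c['tool_from_camera'])
    t=s['tool_rot'].T@(np.array(p)-s['position']);q=T[:3,:3].T@(t-T[:3,3]);return (c['cy']-f*q[1]/-q[2]).round(1),(c['cx']+f*q[0]/-q[2]).round(1)
E
python3 - <<'E'
from h import *
s=env.observe()
print('hub',toloc(watz(s,(202,275),.068)))
for a in (72,76,80):
    r=np.radians(a);print(a,[pw(s,loc(.05*np.cos(r),.05*np.sin(r),z)) for z in(.11,.064)],'tab',pw(s,loc(.09*np.cos(r),.09*np.sin(r),.06)))
print('tab world',toloc(watz(s,(182,200),.055)))
a=cv2.imread('pics/wrist5.png')[70:270,180:400];cv2.imwrite('pics/w5c.png',cv2.resize(a,None,fx=3,fy=3))
E
```

```text
hub [-0.00174058 -0.00278396  0.068     ]
72 [(np.float64(198.6), np.float64(227.0)), (np.float64(186.5), np.float64(231.0))] tab (np.float64(175.1), np.float64(197.7))
76 [(np.float64(201.8), np.float64(226.1)), (np.float64(189.3), np.float64(230.2))] tab (np.float64(180.2), np.float64(196.4))
80 [(np.float64(205.0), np.float64(225.5)), (np.float64(192.2), np.float64(229.6))] tab (np.float64(185.4), np.float64(195.6))
tab world [0.01836231 0.08435007 0.055     ]
```

View pics/w5c.png

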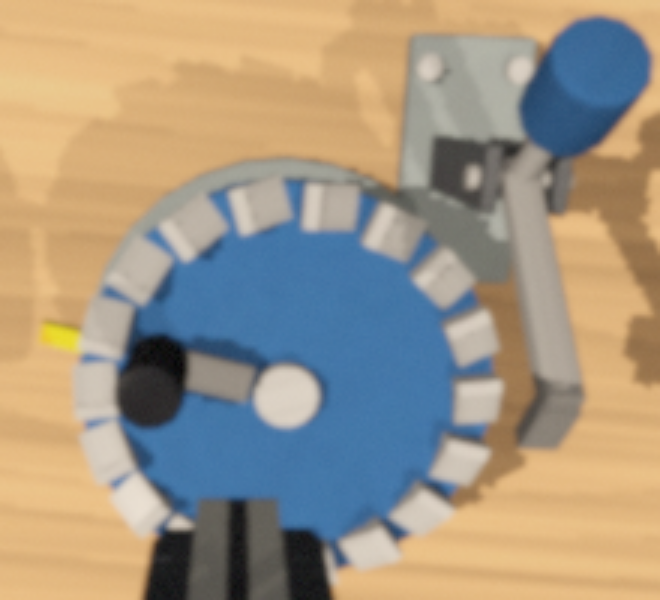

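```bash
sed -i 's/^O=.*/O=np.array([.563,.1855]);YAW=.09/' h.py; cat >> h.py <<'E'
def fp(th,back,z,r=.047):
    t=np.radians(th);return loc(r*np.cos(t)+back*np.sin(t),r*np.sin(t)-back*np.cos(t),z)
def row(th,back,z):
    return shift(fp(th,back,z)).round(0).tolist()+[round(float(spin_to(np.radians(th-90)+YAW)),2)]
E
python3 - <<'E'
from h import *
print(row(76,.033,.2568),row(76,.033,.085))
print(row(76,.023,.085))
E
```

```text
[9.0, -19.0, -1.0, 0.25] [9.0, -19.0, 171.0, 0.25]
[-1.0, -22.0, 171.0, 0.25]
```

>>> {"op": "move_arm", "data": {
  "moves": [
    [5, -10, 0, 0.12],
    [9, -19, 20, 0.25],
    [9, -19, 60, 0.25],
    [9, -19, 100, 0.25],
    [9, -19, 130, 0.25],
    [9, -19, 155, 0.25],
    [9, -19, 168, 0.25],
    [9, -19, 170, 0.25],
    [9, -19, 170, 0.25]
  ]
}}

```text
time_s: 6.5
position: [0.6038, 0.2266, 0.087]
tool_rot: [[0.987, -0.159, 0.001], [-0.159, -0.987, 0.0], [0.001, -0.0, -1.0]]
ft_force: [0.2, 0.5, 0.4]
grip_width: 0.0003
```

```bash
python3 - <<'E'
from h import *
s=env.observe();print(s['time_s'],s['position'],toloc(s['position']),s['ft_force'],s['q'][5])
for n in("wrist","scene"):
    im=env.get_image(n);cv2.imwrite(f"pics/{n}6.png",im[:,:,::-1])
a=cv2.imread('pics/scene6.png')[115:310,215:435];cv2.imwrite('pics/scc6.png',cv2.resize(a,None,fx=3,fy=3))
for th in range(76,158,6): print(th,row(th,.023,.086))
E
```

```text
6.5 [0.60376617 0.22657471 0.08704716] [0.04429292 0.03724446 0.08704716] [0.23526194 0.47782078 0.40374231] 109.2331609228158
76 [-11.0, 0.0, 2.0, -0.01]
82 [-16.0, -2.0, 2.0, -0.11]
88 [-21.0, -3.0, 2.0, -0.21]
94 [-27.0, -4.0, 2.0, -0.32]
100 [-32.0, -5.0, 2.0, -0.42]
106 [-38.0, -5.0, 2.0, -0.53]
112 [-43.0, -4.0, 2.0, -0.63]
118 [-48.0, -3.0, 2.0, -0.74]
124 [-54.0, -1.0, 2.0, -0.84]
130 [-59.0, 1.0, 2.0, -0.95]
136 [-63.0, 4.0, 2.0, -1.05]
142 [-68.0, 8.0, 2.0, -1.16]
148 [-72.0, 11.0, 2.0, -1.26]
154 [-75.0, 15.0, 2.0, -1.37]
```

View pics/scc6.png

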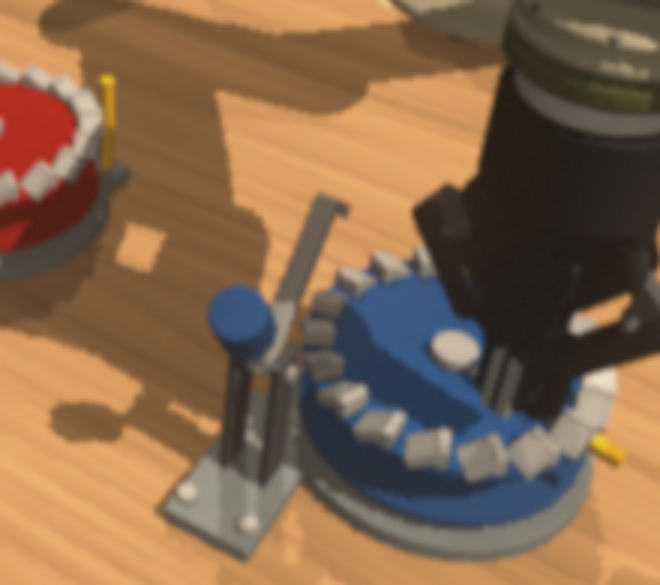

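View pics/wrist6.png

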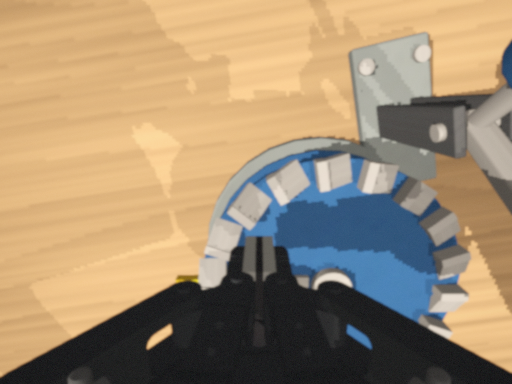

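>>> {"op": "move_arm", "data": {
  "moves": [
    [-6, 0, 0, -0.01],
    [-11, 0, 0, -0.01],
    [-14, -1, 0, -0.06],
    [-16, -2, 0, -0.11],
    [-21, -3, 0, -0.21],
    [-27, -4, 0, -0.32],
    [-32, -5, 0, -0.42],
    [-38, -5, 0, -0.53],
    [-43, -4, 0, -0.63],
    [-48, -3, 0, -0.74],
    [-54, -1, 0, -0.84],
    [-56, 0, 0, -0.89],
    [-59, 1, 0, -0.95],
    [-61, 3, 0, -1.0],
    [-63, 4, 0, -1.05],
    [-63, 4, 0, -1.05]
  ]
}}

```text
time_s: 8.2
position: [0.5401, 0.2334, 0.087]
tool_rot: [[0.628, 0.778, 0.001], [0.778, -0.628, 0.0], [0.001, 0.001, -1.0]]
ft_force: [0.3, 0.9, 1.0]
grip_width: 0.0
```

```bash
python3 - <<'E'
from h import *
s=env.observe();print(s['time_s'],s['position'],toloc(s['position']),s['ft_force'],s['q'][5])
for n in("wrist","scene"):
    im=env.get_image(n);cv2.imwrite(f"pics/{n}7.png",im[:,:,::-1])
a=cv2.imread('pics/scene7.png')[115:310,215:435];cv2.imwrite('pics/scc7.png',cv2.resize(a,None,fx=3,fy=3))
for th in range(136,158,2): print(th,row(th,.023,.087))
E
```

```text
8.2 [0.54009312 0.23335646 0.08701101] [-0.0185129   0.04972161  0.08701101] [0.33886076 0.92665651 0.9880538 ] 50.75573103259499
136 [0.0, 1.0, -0.0, -0.0]
138 [-2.0, -0.0, -0.0, -0.04]
140 [-3.0, -1.0, -0.0, -0.07]
142 [-5.0, -1.0, -0.0, -0.11]
144 [-7.0, -2.0, -0.0, -0.14]
146 [-8.0, -2.0, -0.0, -0.18]
148 [-10.0, -3.0, -0.0, -0.21]
150 [-12.0, -3.0, -0.0, -0.25]
152 [-14.0, -4.0, -0.0, -0.28]
154 [-16.0, -4.0, -0.0, -0.32]
156 [-17.0, -4.0, -0.0, -0.35]
```

View pics/scc7.png

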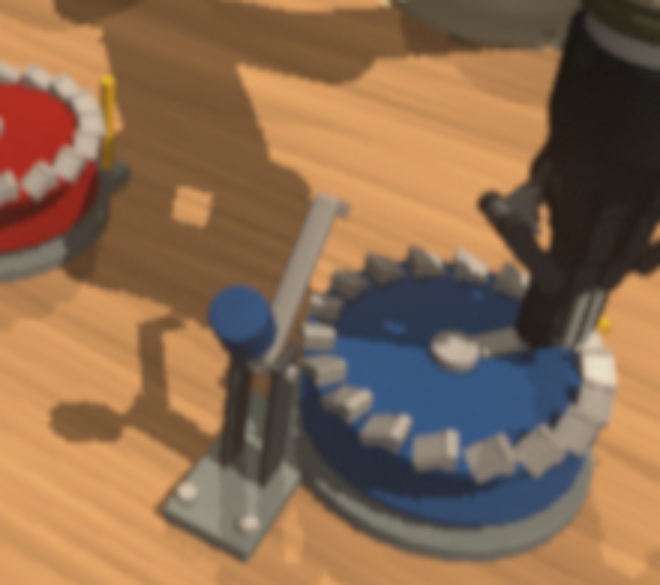

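View pics/wrist7.png

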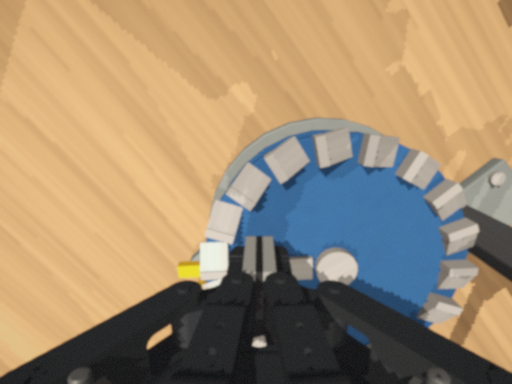

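>>> {"op": "move_arm", "data": {
  "moves": [
    [-2, 0, 0, -0.04],
    [-3, -1, 0, -0.07],
    [-5, -1, 0, -0.11],
    [-7, -2, 0, -0.14],
    [-8, -2, 0, -0.18],
    [-10, -3, 0, -0.21],
    [-11, -3, 0, -0.23],
    [-12, -3, 0, -0.25],
    [-12, -3, 0, -0.25]
  ]
}}

```text
time_s: 9.2
position: [0.533, 0.2288, 0.0868]
tool_rot: [[0.417, 0.909, 0.008], [0.909, -0.417, 0.007], [0.009, 0.004, -1.0]]
ft_force: [11.0, 18.9, -7.1]
grip_width: 0.0004
```

>>> {"op": "move_arm", "data": {
  "moves": [
    [3, 0, 0, 0],
    [8, 0, 0, 0],
    [14, 0, 0, 0],
    [14, 0, -20, 0],
    [14, 0, -60, 0],
    [14, 0, -110, 0],
    [14, 0, -160, 0],
    [14, 0, -200, 0],
    [14, 0, -240, 0],
    [-20, -20, -260, 0],
    [-60, -20, -260, 0],
    [-100, -20, -260, 0],
    [-100, -20, -260, 0],
    [-100, -20, -260, 0]
  ]
}}

```text
time_s: 10.6
position: [0.4704, 0.1428, 0.3466]
tool_rot: [[0.418, 0.908, 0.0], [0.908, -0.418, 0.0], [0.0, 0.0, -1.0]]
ft_force: [0.6, 0.9, 0.4]
grip_width: -0.0001
```

```bash
python3 - <<'E'
from h import *
s=env.observe();print(s['time_s'],s['position'],s['ft_force'])
for n in("wrist","scene","top"):
    im=env.get_image(n);cv2.imwrite(f"pics/{n}8.png",im[:,:,::-1])
a=cv2.imread('pics/scene8.png')[115:310,215:435];cv2.imwrite('pics/scc8.png',cv2.resize(a,None,fx=3,fy=3))
E
```

```text
10.6 [0.47038333 0.14275985 0.34662877] [0.58949636 0.90857603 0.35170715]
```

View pics/scc8.png

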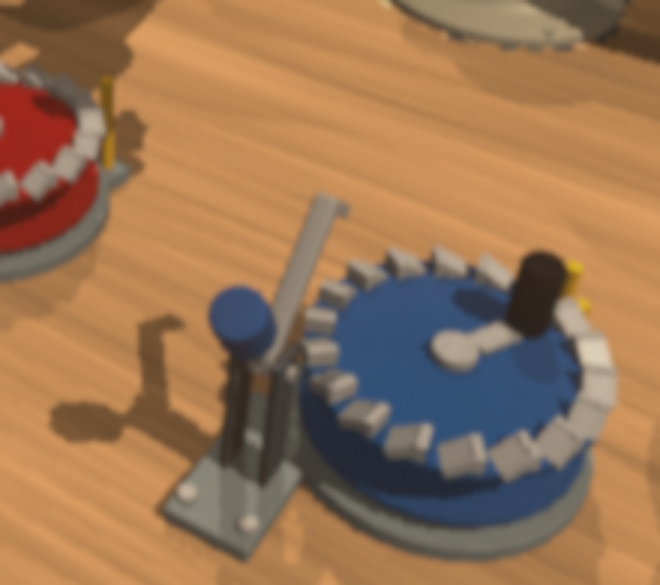

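View pics/wrist8.png

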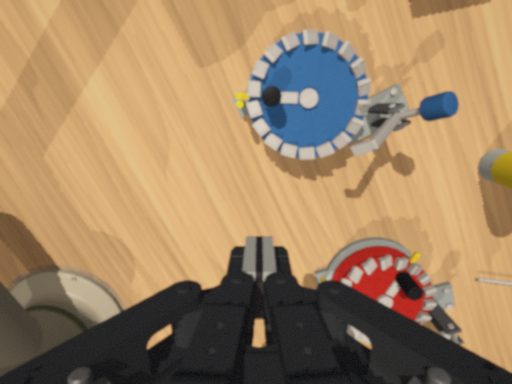

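```bash
python3 - <<'E'
from h import *
a=cv2.imread('pics/wrist8.png')[70:130,220:330];cv2.imwrite('pics/w8c.png',cv2.resize(a,None,fx=6,fy=6,interpolation=cv2.INTER_CUBIC))
s=env.observe()
h=toloc(watz(s,(97,309),.068));k=toloc(watz(s,(95,271),.110));print(h,k,np.degrees(np.arctan2(*(k-h)[[1,0]])))
E
```

```text
[0.00142946 0.00439735 0.068     ] [-0.04262895  0.03128581  0.11      ] 148.60464712547096
```

View pics/w8c.png

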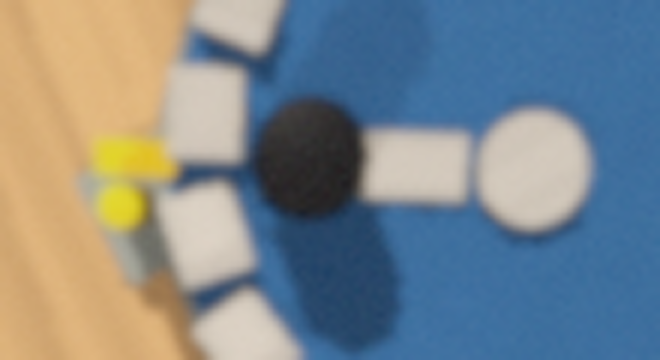

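```bash
python3 -c "
from rig import env
print(env.close_job())"
```

```text
the job is handed in; nothing more can be done
None
```

The blue winder is done as asked, and I handed the job in at about 11 s.

1. **Pawl:** I pushed the blue weight over with closed fingers. The last picture shows the lever leaning to +x and the pawl bar standing clear of the teeth.
2. **Drum:** I then pushed the black handle counter-clockwise until the wrist force rose to about 23 N at the stop, within the 40 N limit. I backed off and lifted the arm clear.

**Last checks:** The wrist picture shows the yellow tab touching the stop post. I measured the handle at about 148.6° against the nominal 150°, which fits a measuring error of a few mm. The stop came slightly before my calculated 150° end point, for the same reason. The wrist force was back to about 1 N with the arm clear, and the red winder was not touched.

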